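Pick a control unit and save its spacer

ROBOT

A 6-joint arm with a two-finger parallel gripper is mounted at the origin on the work surface. World frame = base frame: x ahead of the robot, y to its left, z up, the work surface at z = 0. Lengths are in m, angles in rad, forces in N, time in s.
With the tool pointing down it reaches from about 0.35 to 0.725 m from the base axis. Payload 4.3 kg.
Tool frame: the origin (TCP) lies at the very end of the fingers, on their centre line; the grasp point (between the pads) lies 19 mm behind it; y points along the fingers, x is the direction in which the jaws open and shut, and the axes are right-handed (so a half turn about y gives the same grasp; the last joint's range is limited). The gripper opens to 85 mm and grips with 20 to 120 N. Pads are 22 mm wide; open, the fingers measure 114 mm over their backs; the gripper's body (76 mm by 85 mm) begins 54 mm behind the grasp point. The pads swing forward as they close: fully open they stand 13 mm farther back than shut.
Start: joints at [-1.417, 0.377, 0.081, 1.274, 0, 1.46], TCP at [0.15, -0.555, 0.231] pointing down, gripper open.
Joint ranges: [-2.72, 2.72], [-0.84, 1.66], [-1.02, 1.22], [-1.77, 2.12], [-1.37, 1.28], [-3.14, 3.14]. Speed limits (rad/s): [2.57, 2.57, 3.14, 3.14, 3.14, 3.14].

INTERFACE

Orientations are given as a unit quaternion [w, x, y, z].
In Python, from station import telemetry, viewer, ctrl, spot_in, spot_point gives the robot as it stands.
- The arm moves only by the shell command python3 -m crank 'ROWS'. ROWS is JSON, one flat list of numbers, 7 for each row, row after row: the shift along the tool's x, y, z as a fraction of full scale, then the turn, a rotation vector about the tool's x, y, z as a fraction of full scale, then the opening, from -1 (shut) to 1 (fully open). A call has 1 to 8 rows; each row is the pose to reach, as a shift and turn from the pose commanded when the call began, along the tool's axes at that moment; what a row does not reach only later rows make up. Full scale, the value 1, is 0.75 m for a shift and pi/2 rad for a turn. A row lasts 1/8 s, in which the tool goes at most 62.5 mm and 10.7 degrees, less where a joint would pass 70% of its speed; a pose out of reach is approached as far as the arm can. A call with a number of a shift or a turn outside -1 to 1 is refused whole. A call with a gripper value outside its range is refused whole. The fingers move at their own pace and stop on an object; the grip force is fixed at half the most. Time passes only in rows, so rows that repeat a pose let the fingers close. It gives the time, the measured TCP pose, the force and the opening at its end, in the units of the state.
- telemetry.read_state(): the state, without advancing time (a new reading comes with each control period).
- viewer.grab_frame(name): name is "side" or "top"; returns (picture, depth): 420x560x3 uint8, red, green, blue; 420x560 float32, m along the optical axis (not along the pixel's ray), 0 where there is no reading.
- viewer.camera_params(name): a dict with "fx", "fy", "cx", "cy" (pixels), "extrinsics" (4x4, takes a point from world to camera coordinates). Camera axes: x right, y up, looking along -z (the intrinsics and any distortion apply to the point x, -y, -z); pixel columns grow to the right and rows downward; lengths in m; the calibration is good to about 2 mm. A picture is of the moment at which its call begins. camera_params takes no time and is no camera call.
- ctrl.close_job(): hands the job in, once; it reports no verdict.
Trained networks look in the newest picture that a camera, given by its name, has taken for a name from the list of things; names that differ only in an ending like _2 or _b are one class to them, and where a whole thing is asked for, a point or a joint stands for the part that bears it (a point fixed in the world has none). Each returns a list of dicts, best first, with "score" (0 to 1); they miss things now and then, are a little off and sometimes report something else, mostly with a low value. They report only what shows in the picture. A call takes as long as a camera call. They do not tell look-alikes from the thing itself.
- spot_in(camera, name): "centre" ([column, row] in pixels, amid what is visible of it).
- spot_point(camera, name): "centre" ([column, row] in pixels: a listed point, or the origin of a listed thing).
The state is a dict: "t": time; "q": joint angles; "joint_velocities": joint speeds; "tau": joint torques, N m; "ee_pos": TCP position; "tool_rot": TCP orientation; "ft_force": force on the tool from outside, world axes, zero at the start; "wrist_torque": the same for the moment, N m; "width": finger opening in m.
Only numpy, scipy, OpenCV 4.12 (cv2) and the standard library are available. Lean on these libraries where they do the work, as an engineer would, in place of code of your own. Each camera call takes 0.05 s, during which the arm holds its last target.

TASK

An order has come in for one silver control unit: lift the top silver unit off its stack and lay it flat, fins up, in the blue tray. Then take the plywood spacer plate it was standing on and lay it squarely on top of the pile of spare spacers, edges lined up, leaving the pile where it is. Set both down, do not drop them.

Things in the scene. Friction and masses are not known exactly. Their poses are not given: they have to be found in the camera images.
- silver_unit: The control unit to pick: silver finned aluminium box with a black plug on its +x end, about 250 g. 90 mm long (x, the last 12 mm being the lower, narrower plug), 50 mm wide (y, the width to grip), 32 mm high. Origin: centre of its underside; z up. It lies on top of the spacer, which lies on a second, identical silver unit standing on the bench. A similar stack of black units with orange plugs stands near by and is not wanted.
- spacer: The spacer plate directly under the silver unit: plywood, 100 mm (x) by 60 mm (y, the width to grip) by 12 mm thick, about 50 g, loose, its x and y nearly along the unit's. Origin: centre of its underside, 32 mm above the bench at the start. It is 5 mm wider on each side than the units above and below it, so fingers that reach lower than the top unit's underside would close on the plate as well.
- tray: Blue open tray fixed to the bench, empty: 240 mm (x) by 200 mm (y) by 30 mm high outside, walls and floor 5 mm thick. Origin: centre of its underside, on the bench.
- pile_plate: Top plate of the pile of spare spacers: loose, of the same make as the spacer (100 by 60 by 12 mm plywood, origin at the centre of its underside, x along its length). It lies on one more such plate, lined up with it, on a dark steel board of 150 by 110 by 10 mm fixed to the bench; its upper face is 34 mm above the bench. The plates are all 60 mm wide, so fingers that reach below the carried spacer would meet the pile.
Not all that is in view belongs to the job. Leave any turquoise or yellow look-alike of the silver_unit alone.

How it is judged:
By the outcome, as a careful person would: the job done as asked, in the order asked, and still so for the second after the job is handed in, with the robot touching nothing.
It also fails if it takes over 53 s, if anything falls off the work surface, if the arm or the gripper's body presses on something with over 40 N, if the wrist force passes 120 N, or if a joint passes its speed limit or range.

## Working session

There is one attempt and no reset: what is moved stays moved. The work goes in short steps, Python scripts to look and compute and a shell command to move; the robot and the scene stay as the last step left them, time stands still between calls to the robot, and variables do not carry over. Pictures are saved under pics/ and viewed, and the job is handed in when it is done.

```bash
mkdir -p pics; ls; python3 - <<'E'
from station import telemetry, viewer, ctrl, spot_in, spot_point
import cv2, numpy as np
print(telemetry.read_state())
for n in ("top","side"):
    p,d=viewer.grab_frame(n); cv2.imwrite(f"pics/{n}0.png",p[:,:,::-1]); np.save(f"{n}0.npy",d)
    c=viewer.camera_params(n); print(n,c)
    for k in ("silver_unit","spacer","tray","pile_plate"):
        print(k,[(r["score"],r["centre"]) for r in spot_in(n,k)[:4]])
E
```

```text
pics
{'t': 0.0, 'q': array([-1.41732057e+00,  3.78094209e-01,  7.96217915e-02,  1.27437426e+00,
        2.36752633e-05,  1.46053146e+00]), 'joint_velocities': array([ 9.88678047e-06, -1.84600455e-04, -3.92217744e-04,  5.00891369e-04,
       -3.56930972e-05, -5.23383381e-04]), 'tau': array([-3.42174499e-04, -4.63603306e+01,  2.69876897e+01,  2.09373306e-02,
       -2.04986591e-04,  9.73834432e-06]), 'ee_pos': array([ 0.14983179, -0.55446507,  0.23034149]), 'tool_rot': array([ 0.56191021, -0.56089533,  0.43043216, -0.42939666]), 'ft_force': array([-0.4374011 , -0.26216531, -0.27597687]), 'wrist_torque': array([ 0.02160261, -0.00868451,  0.02162233]), 'width': 0.08550162804724946}
top {'fx': 531.3110497537043, 'fy': 531.3110497537043, 'cx': 279.7479658318082, 'cy': 209.22528012108504, 'extrinsics': array([[ 0.02682015, -0.99961511,  0.00709235, -0.01670023],
       [ 0.99606913,  0.02732285,  0.08426002, -0.56897292],
       [-0.08442138,  0.00480461,  0.99641856, -1.23898705],
       [ 0.        ,  0.        ,  0.        ,  1.        ]])}
silver_unit [(0.71, [320.6, 198.6]), (0.66, [269.2, 176.7]), (0.6, [318.3, 256.9])]
spacer [(0.79, [310.2, 203.7])]
tray [(0.96, [418.7, 237.2])]
pile_plate [(0.61, [140.4, 208.5])]
side {'fx': 429.3101537604439, 'fy': 429.3101537604439, 'cx': 292.3595918243068, 'cy': 217.8816495710041, 'extrinsics': array([[-0.94580559, -0.32449641,  0.01240461,  0.53582541],
       [ 0.19423901, -0.5347075 ,  0.82241054, -0.16861415],
       [-0.26023643,  0.78024994,  0.5687592 , -0.80846557],
       [ 0.        ,  0.        ,  0.        ,  1.        ]])}
silver_unit [(0.96, [352.4, 228.4]), (0.85, [255.8, 239.3]), (0.67, [292.9, 199.7])]
spacer [(0.84, [296.4, 210.4]), (0.29, [292.1, 197.6])]
tray [(0.78, [353.8, 179.6])]
pile_plate [(0.82, [232.2, 357.7])]
```

View pics/top0.png

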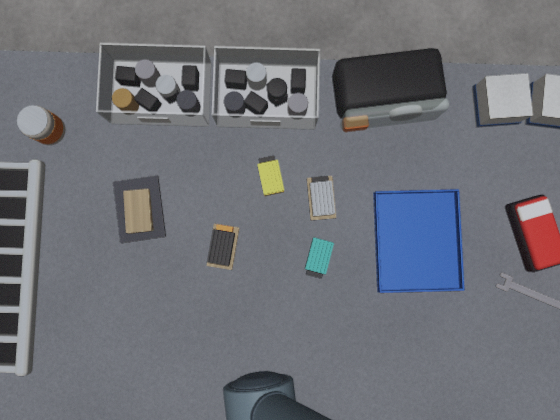

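View pics/side0.png

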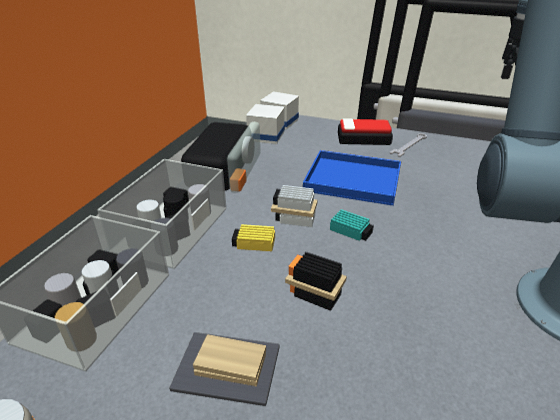

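```bash
python3 - <<'E'
import cv2
a=cv2.imread("pics/top0.png")[140:290,230:370]; cv2.imwrite("pics/top0c.png",cv2.resize(a,None,fx=4,fy=4,interpolation=cv2.INTER_CUBIC)[:600])
a=cv2.imread("pics/side0.png")[160:280,220:380]; cv2.imwrite("pics/side0c.png",cv2.resize(a,None,fx=5,fy=5,interpolation=cv2.INTER_CUBIC))
E
```

```text
(no output)
```

View pics/top0c.png

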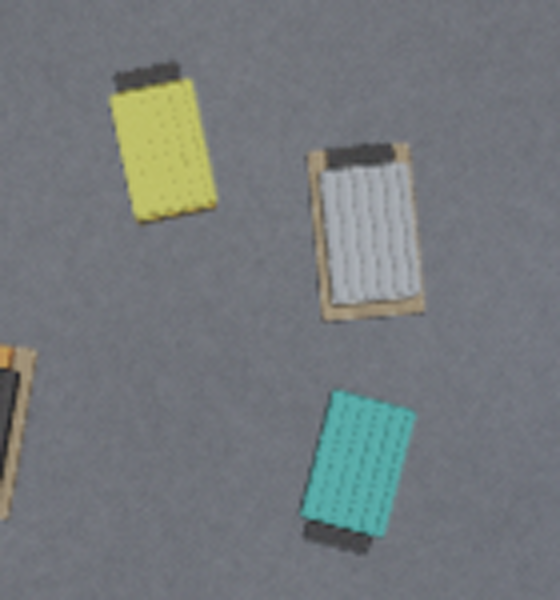

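View pics/side0c.png

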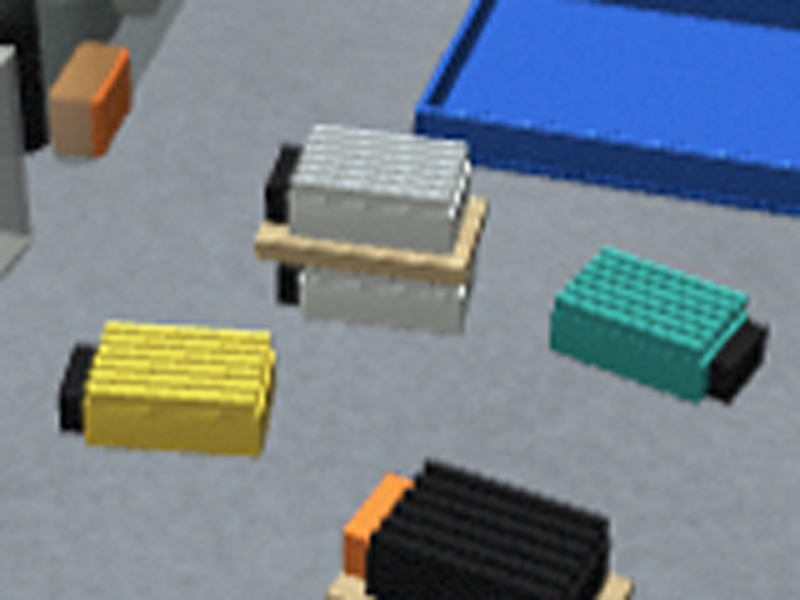

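The top view shows four candidates: silver on a plywood stack at (321,197), yellow at (270,177), turquoise at (319,257), and the black/orange stack at (223,246). Only (321,197) is a silver box on a spacer on a second silver box, and the crops confirm it. The tray is at (419,240) and the pile at (138,211).

```bash
cat > h.py <<'E'
import numpy as np, cv2
from station import telemetry, viewer
def ray(c,u,v):
    E=c["extrinsics"];R=E[:3,:3];t=E[:3,3]
    d=np.stack([(np.asarray(u,float)-c["cx"])/c["fx"],-(np.asarray(v,float)-c["cy"])/c["fy"],-np.ones_like(np.asarray(u,float))],-1)
    return -R.T@t, d@R
def onplane(c,u,v,z):
    o,d=ray(c,u,v); s=(z-o[2])/d[...,2]; return o+d*s[...,None]
def cloud(c,dep):
    v,u=np.mgrid[:dep.shape[0],:dep.shape[1]]
    o,d=ray(c,u,v); P=o+d*dep[...,None]; P[dep<=0]=np.nan; return P
def proj(c,P):
    E=c["extrinsics"];q=np.atleast_2d(P)@E[:3,:3].T+E[:3,3]
    return np.stack([c["fx"]*q[:,0]/-q[:,2]+c["cx"],c["fy"]*q[:,1]/q[:,2]+c["cy"]],-1)
def rect(P,m):
    """min area rect of masked xy points (mm, upsampled by caller)"""
    r=cv2.minAreaRect((P[m][:,:2]*1000).astype(np.float32)); return r
E
python3 - <<'E'
from h import *
c=viewer.camera_params("top"); p=cv2.imread("pics/top0.png"); d=np.load("top0.npy"); P=cloud(c,d)
hsv=cv2.cvtColor(p,cv2.COLOR_BGR2HSV)
def show(n,m):
    Q=P[m]; r=cv2.minAreaRect((Q[:,:2]*1000).astype(np.float32)); print(n,m.sum(),"z %.4f"%np.nanmedian(Q[:,2]),np.round(np.nanmean(Q,0),4),r)
X,Y,Z=P[...,0],P[...,1],P[...,2]
v,u=np.mgrid[:420,:560]
st=(abs(u-321)<24)&(abs(v-197)<30)
show("top unit",st&(Z>0.060)); show("stack>.038",st&(Z>0.036));show("plate",st&(Z>.036)&(Z<.052))
pl=(abs(u-138)<35)&(abs(v-211)<42); show("pile",pl&(Z>.024)); 
tr=(abs(u-419)<55)&(abs(v-240)<60); show("tray rim",tr&(hsv[...,1]>120)&(Z>.02)); show("tray",tr&(hsv[...,1]>120)&(hsv[...,0]>100))
print(np.nanmedian(Z[tr&(Z<.01)]), np.nanmedian(Z[300:320,150:200]))
# edge-precision: supersample the picture and rectify onto planes
def rectify(name,z,x0,x1,y0,y1,s=0.0005):
    # out px: col = (y1-y)/s , row=(x1-x)/s
    xs=np.array([[x1,y1,z],[x1,y0,z],[x0,y0,z],[x0,y1,z]]); src=proj(c,xs).astype(np.float32)
    W,H=int((y1-y0)/s),int((x1-x0)/s)
    M=cv2.getPerspectiveTransform(src,np.float32([[0,0],[W,0],[W,H],[0,H]]))
    o=cv2.warpPerspective(p,M,(W,H),flags=cv2.INTER_CUBIC); cv2.imwrite(f"pics/{name}.png",cv2.resize(o,None,fx=2,fy=2)); return o
for n,m,z in (("unit",st&(Z>.06),.076),("plate",st&(Z>.036),.044),("pile",pl&(Z>.024),.034)):
    a=np.nanmean(P[m],0); rectify("r_"+n,z,a[0]-.07,a[0]+.07,a[1]-.06,a[1]+.06); print(n,"window x1,y1",a[0]+.07,a[1]+.06)
E
```

```text
top unit 830 z 0.0713 [ 0.5977 -0.0962  0.0712] ((599.9638061523438, -96.13819885253906), (90.15267181396484, 50.455440521240234), 7.070525169372559)
stack>.038 1094 z 0.0684 [ 0.595  -0.095   0.0647] ((597.2237548828125, -96.96785736083984), (99.63058471679688, 60.38193893432617), 7.149755954742432)
plate 245 z 0.0433 [ 0.5862 -0.0921  0.0434] ((597.2237548828125, -96.96785736083984), (99.63058471679688, 60.38193893432617), 7.149755954742432)
pile 1109 z 0.0331 [0.5558 0.3346 0.0329] ((555.9754028320312, 335.58544921875), (99.97615814208984, 61.68317413330078), 6.620978355407715)
tray rim 952 z 0.0285 [ 0.5081 -0.3358  0.0281] ((504.6077575683594, -331.9361572265625), (239.1090545654297, 201.86582946777344), 3.0881872177124023)
tray 8707 z 0.0051 [ 0.5042 -0.3361  0.0075] ((506.9411315917969, -338.40557861328125), (234.1365203857422, 206.5797119140625), 5.34453010559082)
0.0029783799313756187 -0.0009107730451130003
unit window x1,y1 0.6676861228781783 -0.03624953148578118
plate window x1,y1 0.6649838118416918 -0.03501955365411638
pile window x1,y1 0.6258232715869554 0.3946269838789658
```

```bash
python3 - <<'E'
from h import *
c=viewer.camera_params("top"); cs=viewer.camera_params("side")
def box(cx,cy,yaw,z,l,w):
    a=np.radians(yaw);R=np.array([[np.cos(a),-np.sin(a)],[np.sin(a),np.cos(a)]])
    q=np.array([[l,w],[l,-w],[-l,-w],[-l,w]])/2@R.T+[cx,cy]; return np.c_[q,np.full(4,z)]
B=[(box(.600,-.0961,7.1,.076,.09,.05),(0,0,255)),(box(.5972,-.097,7.15,.044,.1,.06),(0,255,0)),(box(.556,.3356,6.6,.034,.1,.06),(0,0,255)),(box(.506,-.334,3.1,.03,.24,.2),(0,255,255))]
for n,cc,w in (("top",c,[(270,150,100,90),(100,170,80,80)]),("side",cs,[(250,160,90,80),(170,320,120,80)])):
    im=cv2.imread(f"pics/{n}0.png")
    out=[]
    for (x,y,W,H) in w:
        s=6; o=cv2.resize(im[y:y+H,x:x+W],None,fx=s,fy=s,interpolation=cv2.INTER_LINEAR)
        for b,k in B:
            q=((proj(cc,b)+0.5-[x,y])*s); cv2.polylines(o,[q.astype(np.int32).reshape(-1,1,2)],True,k,1)
        out.append(o)
    h=max(o.shape[0] for o in out); o=np.hstack([cv2.copyMakeBorder(o,0,h-o.shape[0],0,0,0) for o in out])
    f=min(1,790/o.shape[1],590/o.shape[0]);cv2.imwrite(f"pics/{n}_ov.png",cv2.resize(o,None,fx=f,fy=f))
E
```

```text
(no output)
```

View pics/top_ov.png

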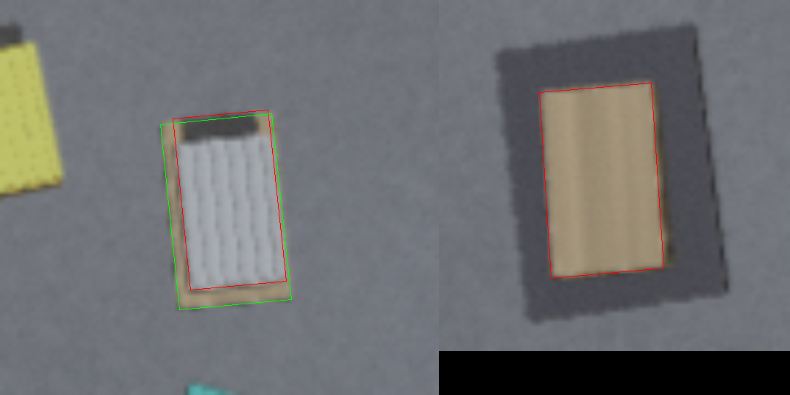

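View pics/side_ov.png

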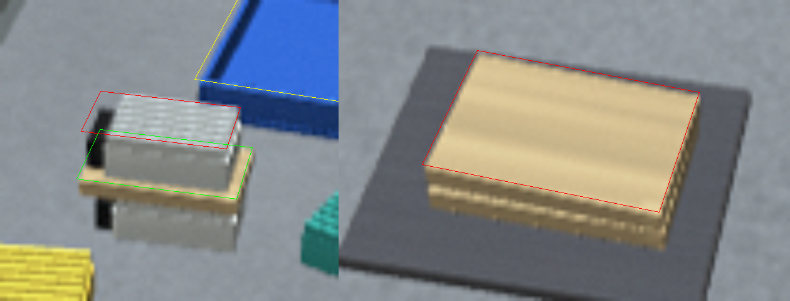

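```bash
cat >> h.py <<'E'
from scipy.spatial.transform import Rotation as Ro
def st():
    s=telemetry.read_state(); w,x,y,z=s["tool_rot"]; return s,Ro.from_quat([x,y,z,w])
def goal_rot(yaw_deg,sgn=1):
    # tool x along sgn*unit's y axis; tool y straight down
    a=np.radians(yaw_deg); xv=sgn*np.array([-np.sin(a),np.cos(a),0]); yv=np.array([0,0,-1.]); return Ro.from_matrix(np.c_[xv,yv,np.cross(xv,yv)])
def row(p,yaw,base=None):
    s,R=st(); P=s["ee_pos"]
    if base is not None: P,R=base
    best=None
    for sg in (1,-1):
        G=goal_rot(yaw,sg); rv=(R.inv()*G).as_rotvec()
        if best is None or np.linalg.norm(rv)<np.linalg.norm(best): best=rv
    sh=R.inv().apply(np.array(p)-P)
    print("row",np.round(sh/.75,4),np.round(best/(np.pi/2),4),"dist %.3f turn %.1f"%(np.linalg.norm(sh),np.degrees(np.linalg.norm(best))))
E
python3 - <<'E'
from h import *
s,R=st(); print(s["t"],s["ee_pos"]); print(R.as_matrix().round(3))
a=np.radians(7.1); gx,gy=.600-.003*np.cos(a),-.0961-.003*np.sin(a); print(gx,gy)
row([gx,gy,.23],7.1)
row([gx,gy,.13],7.1)
E
```

```text
0.5 [ 0.14993345 -0.55511356  0.2312993 ]
[[ 0.261  0.     0.965]
 [-0.965 -0.     0.261]
 [ 0.    -1.     0.   ]]
0.5970230041863435 -0.09647080443022148
row [-0.435   0.0017  0.7349] [-0.     0.089  0.   ] dist 0.641 turn 8.0
row [-0.435   0.1351  0.7349] [-0.     0.089  0.   ] dist 0.648 turn 8.0
```

```bash
python3 -m crank '[-0.435,0,0.735,0,0.089,0,1, -0.435,0,0.735,0,0.089,0,1, -0.435,0,0.735,0,0.089,0,1, -0.435,0,0.735,0,0.089,0,1, -0.435,0,0.735,0,0.089,0,1, -0.435,0,0.735,0,0.089,0,1, -0.435,0,0.735,0,0.089,0,1, -0.435,0,0.735,0,0.089,0,1]'; python3 -c "
from h import *
row([.597,-.0965,.13],7.1)"
```

```text
t: 1.5
ee_pos: [0.5003, -0.1955, 0.2316]
tool_rot: [-0.53, 0.53, -0.468, 0.468]
ft_force: [0.5, 0.0, 0.3]
width: 0.0852
row [-0.1152  0.1355  0.1442] [-0.0004  0.0001  0.0005] dist 0.172 turn 0.1
```

```bash
python3 -m crank '[-0.115,0.08,0.144,0,0,0,1, -0.115,0.08,0.144,0,0,0,1, -0.115,0.136,0.144,0,0,0,1, -0.115,0.136,0.144,0,0,0,0.46, -0.115,0.136,0.144,0,0,0,0.46, -0.115,0.136,0.144,0,0,0,0.46]'; python3 - <<'E'
from h import *
row([.597,-.0965,.13],7.1)
s,R=st(); print(s["width"],s["ee_pos"])
for n in ("side","top"):
    p,d=viewer.grab_frame(n); np.save(f"{n}1.npy",d); cv2.imwrite(f"pics/{n}1.png",p[:,:,::-1])
    c=viewer.camera_params(n); P=cloud(c,d); X,Y,Z=np.moveaxis(P,-1,0)
    if n=="side":
        uv=proj(c,s["ee_pos"])[0]; print("tcp px",uv)
        m=(abs(X-.597)<.03)&(abs(Y+.0965)<.07)&(Z>.085)&(Z<.2)
        L=R.inv().apply(P[m]-s["ee_pos"])  # tool coords: y depth
        for y0 in np.arange(-.05,.02,.003):
            k=(L[:,1]>=y0)&(L[:,1]<y0+.003)
            if k.any(): print("%.3f"%y0,k.sum(),np.round([L[k,0].min(),L[k,0].max()],3))
    u,v=np.round(proj(c,s["ee_pos"])[0]).astype(int)
    cv2.imwrite(f"pics/{n}1c.png",cv2.resize(p[v-60:v+50,u-60:u+60,::-1],None,fx=5,fy=5))
E
```

```text
t: 2.25
ee_pos: [0.5964, -0.0996, 0.1317]
tool_rot: [0.53, -0.529, 0.467, -0.47]
ft_force: [0.3, -0.8, -0.0]
width: 0.0625
row [-0.004   0.0023  0.0013] [-0.0022 -0.0009  0.0011] dist 0.004 turn 0.2
0.062462276580306744 [ 0.59641421 -0.09958954  0.13173926]
tcp px [294.8845593  169.53892975]
-0.050 4 [0.031 0.039]
-0.047 5 [-0.046  0.037]
-0.044 10 [-0.046  0.033]
-0.041 13 [-0.046  0.032]
-0.038 16 [-0.047  0.033]
-0.035 20 [-0.05   0.034]
-0.032 17 [-0.047  0.033]
-0.029 22 [-0.046  0.033]
-0.026 15 [-0.045  0.033]
-0.023 17 [-0.046  0.033]
-0.020 22 [-0.045  0.035]
-0.017 18 [-0.045  0.033]
-0.014 11 [-0.042  0.034]
-0.011 16 [-0.041  0.035]
-0.008 7 [-0.039  0.033]
```

View pics/side1c.png

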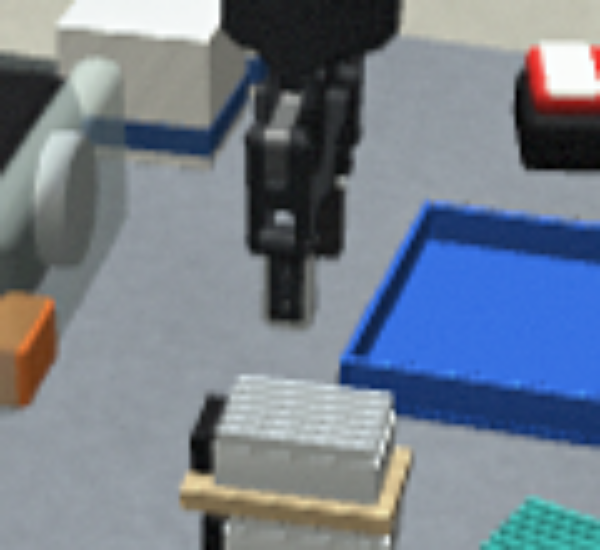

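```bash
python3 - <<'E'
from h import *
s,R=st(); c=viewer.camera_params("side"); p=cv2.imread("pics/side1.png"); d=np.load("side1.npy")
print(s["width"])
print(d[168:182,288:298].round(3))
print(p[168:182,288:298].sum(2))
o,dd=ray(c,292.5,174.5)
for xo in (-.031,-.036,-.040,-.045):
    for r in (173.5,174.5,175.5):
        o,dd=ray(c,292.5,r); ol=R.inv().apply(o-s["ee_pos"]); dl=R.inv().apply(dd); k=(xo-ol[0])/dl[0]; print(xo,r,(ol+dl*k).round(4))
E
```

```text
0.06218815125360857
[[0.924 0.916 0.918 0.914 0.912 0.915 0.913 0.918 0.918 0.92 ]
 [0.925 0.918 0.919 0.917 0.917 0.913 0.915 0.922 0.921 0.921]
 [0.928 0.921 0.917 0.921 0.924 0.919 0.915 0.924 0.924 0.924]
 [0.928 0.92  0.924 0.923 0.923 0.916 0.918 0.924 0.925 0.926]
 [0.93  0.922 0.921 0.921 0.923 0.921 0.919 0.922 0.924 0.926]
 [0.932 0.924 0.925 0.923 0.923 0.921 0.919 0.924 0.926 0.926]
 [0.934 0.931 0.932 0.933 0.927 0.93  0.928 0.93  0.933 1.216]
 [1.216 1.212 1.215 1.215 0.931 0.931 0.927 0.932 0.932 1.22 ]
 [1.207 1.207 1.209 1.211 1.211 1.208 1.213 1.208 1.204 1.208]
 [1.204 1.205 1.208 1.204 1.206 1.199 1.203 1.208 1.204 1.207]
 [1.202 1.204 1.202 1.2   1.201 1.196 1.199 1.203 1.195 1.2  ]
 [1.194 1.195 1.194 1.195 1.198 1.198 1.197 1.194 1.198 1.192]
 [1.19  1.19  1.187 1.188 1.193 1.189 1.19  1.191 1.192 1.191]
 [1.189 1.188 1.184 1.184 1.182 1.185 1.188 1.188 1.186 1.182]]
[[247  75  87 108 105  80  86 171 331 310]
 [257  74  81  85  80  81  94 186 329 305]
 [255  71  77 117 175  74 100 193 340 291]
 [246  74  87 121 158  77  78 172 332 281]
 [240  38  59 101 101  63
[... 170 characters left out ...]
29 430 425 447 472]
 [469 467 457 457 460 464 470 472 466 460]
 [466 459 467 463 464 465 462 461 473 460]
 [458 459 463 465 470 467 473 472 460 457]
 [454 464 465 466 467 475 477 472 473 460]
 [461 464 463 469 467 465 463 470 469 462]]
-0.031 173.5 [-0.031  -0.007  -0.0009]
-0.031 174.5 [-0.031  -0.0045 -0.0009]
-0.031 175.5 [-0.031  -0.0021 -0.001 ]
-0.036 173.5 [-0.036  -0.0098 -0.0019]
-0.036 174.5 [-0.036  -0.0074 -0.0019]
-0.036 175.5 [-0.036  -0.0049 -0.002 ]
-0.04 173.5 [-0.04   -0.0121 -0.0027]
-0.04 174.5 [-0.04   -0.0096 -0.0027]
-0.04 175.5 [-0.04   -0.0072 -0.0028]
-0.045 173.5 [-0.045  -0.0149 -0.0037]
-0.045 174.5 [-0.045  -0.0125 -0.0037]
-0.045 175.5 [-0.045  -0.01   -0.0038]
```

```bash
python3 - <<'E'
from h import *
s,R=st(); c=viewer.camera_params("side"); d=np.load("side1.npy"); P=cloud(c,d)
for r in (170,172,173,174,175): print(r,R.inv().apply(P[r,290:296]-s["ee_pos"]).mean(0).round(4) if r<175 else R.inv().apply(P[r,292:297]-s["ee_pos"]).mean(0).round(4))
E
```

```text
170 [-0.0419 -0.0216 -0.0029]
172 [-0.0433 -0.0176 -0.0033]
173 [-0.0433 -0.0152 -0.0033]
174 [-0.0378 -0.0096 -0.0023]
175 [-0.0379 -0.0077 -0.0057]
```

```bash
python3 - <<'E'
from h import *
row([.597,-.0965,.13],7.0); row([.597,-.0965,.045],7.0)
E
python3 -m crank '[-0.004,0.002,0.001,0,0,0,1, -0.004,0.002,0.001,0,0,0,1, -0.004,0.002,0.001,0,0,0,1]'; python3 -c "
from h import *
row([.597,-.0965,.045],7.0)"
```

```text
row [-0.0038  0.0019  0.0014] [-0.0021  0.0002  0.001 ] dist 0.003 turn 0.2
row [-0.004   0.1152  0.001 ] [-0.0021  0.0002  0.001 ] dist 0.086 turn 0.2
t: 2.72
ee_pos: [0.5958, -0.0951, 0.1279]
tool_rot: [-0.53, 0.53, -0.468, 0.468]
ft_force: [-0.1, -0.3, -0.3]
width: 0.0852
row [0.002  0.1105 0.0014] [-0.      0.0011  0.0001] dist 0.083 turn 0.1
```

```bash
python3 -m crank '[0.002,0.04,0.0015,0,0,0,1, 0.002,0.07,0.0015,0,0,0,1, 0.002,0.09,0.0015,0,0,0,1, 0.002,0.11,0.0015,0,0,0,1, 0.002,0.11,0.0015,0,0,0,1, 0.002,0.11,0.0015,0,0,0,1]'; python3 -c "
from h import *
row([.597,-.0965,.045],7.0);print(st()[0]['ft_force'])"
```

```text
t: 3.48
ee_pos: [0.5977, -0.0966, 0.0459]
tool_rot: [0.53, -0.53, 0.468, -0.468]
ft_force: [-1.1, -0.3, 1.1]
width: 0.0853
row [-0.0002  0.0012 -0.0009] [-0.0006  0.0012  0.0003] dist 0.001 turn 0.1
[-1.1242293  -0.28568938  1.10966548]
```

Aligned. Closing.

```bash
python3 -m crank '[0,0.001,0,0,0,0,0.4, 0,0.001,0,0,0,0,-1, 0,0.001,0,0,0,0,-1, 0,0.001,0,0,0,0,-1, 0,0.001,0,0,0,0,-1, 0,0.001,0,0,0,0,-1]'; python3 - <<'E'
from h import *
s,R=st(); print(s["ee_pos"],s["width"],s["ft_force"])
p,d=viewer.grab_frame("side"); cv2.imwrite("pics/s2.png",cv2.resize(p[140:260,230:370,::-1],None,fx=5,fy=5))
row([.597,-.0965,.16],7.0)
E
```

```text
t: 4.22
ee_pos: [0.5979, -0.0965, 0.0454]
tool_rot: [0.53, -0.53, 0.467, -0.469]
ft_force: [0.5, 0.5, 5.7]
width: 0.0491
[ 0.59787337 -0.09654118  0.04540014] 0.04914780527663345 [0.45854833 0.52904848 5.65811796]
row [-1.000e-04 -1.528e-01 -8.000e-04] [-0.001   0.0012  0.0004] dist 0.115 turn 0.1
```

View pics/s2.png

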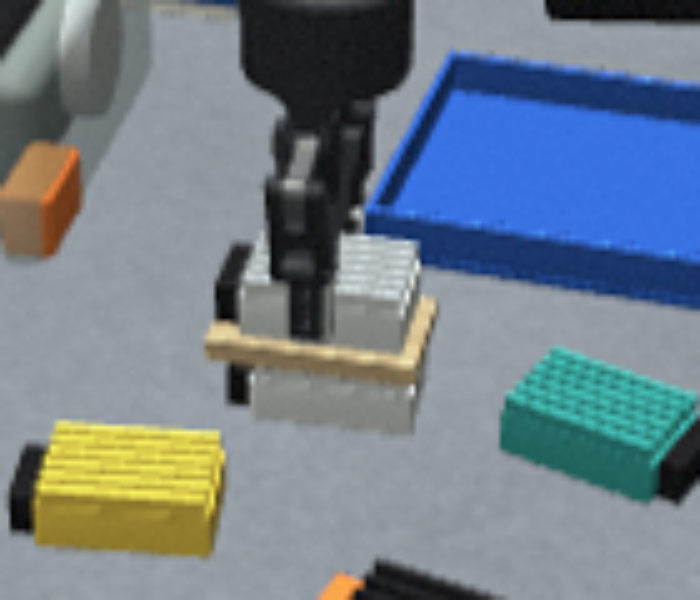

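Width reads 49 mm, so the fingers are on the unit and their tips are just above the plate. Lifting gently.

```bash
python3 -m crank '[0,-0.006,0,0,0,0,-1, 0,-0.015,0,0,0,0,-1, 0,-0.03,0,0,0,0,-1, 0,-0.07,0,0,0,0,-1, 0,-0.11,0,0,0,0,-1, 0,-0.153,0,0,0,0,-1, 0,-0.153,0,0,0,0,-1]'; python3 - <<'E'
from h import *
s,R=st(); print(s["ee_pos"],s["width"],s["ft_force"])
p,d=viewer.grab_frame("side"); cv2.imwrite("pics/s3.png",cv2.resize(p[100:260,230:370,::-1],None,fx=3.7,fy=3.7))
row([.503,-.334,.16],4.0)
E
```

```text
t: 5.15
ee_pos: [0.5995, -0.0971, 0.1626]
tool_rot: [0.531, -0.529, 0.466, -0.47]
ft_force: [0.7, -0.2, -3.1]
width: 0.0491
[ 0.59946399 -0.09709503  0.16262378] 0.04906991155274994 [ 0.7492448  -0.17103291 -3.11042146]
row [ 0.2982  0.0005 -0.165 ] [-0.0019  0.0345  0.0008] dist 0.256 turn 3.1
```

View pics/s3.png

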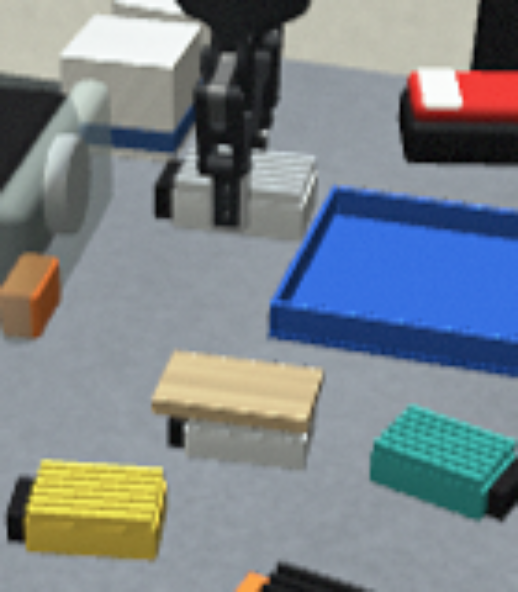

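Only the unit was lifted, it hangs level, and the plate stayed on the lower unit. Now over to the tray.

```bash
python3 -m crank '[0.08,0,-0.044,0,0.01,0,-1, 0.16,0,-0.088,0,0.02,0,-1, 0.23,0,-0.127,0,0.03,0,-1, 0.27,0,-0.15,0,0.034,0,-1, 0.298,0,-0.165,0,0.034,0,-1, 0.298,0.03,-0.165,0,0.034,0,-1, 0.298,0.03,-0.165,0,0.034,0,-1]'; python3 - <<'E'
from h import *
s,R=st(); print(s["ee_pos"],s["width"],s["ft_force"])
row([.503,-.334,.02],4.0);row([.503,-.334,.007],4.0)
E
```

```text
t: 6.08
ee_pos: [0.4993, -0.3319, 0.133]
tool_rot: [-0.517, 0.517, -0.485, 0.48]
ft_force: [-0.3, 0.5, -3.2]
width: 0.0489
[ 0.49934318 -0.33191602  0.13303081] 0.04888917492070504 [-0.26258472  0.46962016 -3.20218082]
row [0.0039 0.1507 0.0055] [ 0.0035 -0.     -0.0034] dist 0.113 turn 0.4
row [0.004  0.168  0.0056] [ 0.0035 -0.     -0.0034] dist 0.126 turn 0.4
```

```bash
python3 -m crank '[0.003,0.05,0.005,0.002,0,-0.002,-1, 0.003,0.1,0.005,0.002,0,-0.002,-1, 0.003,0.13,0.005,0.002,0,-0.002,-1, 0.003,0.155,0.005,0.002,0,-0.002,-1, 0.003,0.161,0.005,0.002,0,-0.002,-1, 0.003,0.161,0.005,0.002,0,-0.002,-1]'; python3 - <<'E'
from h import *
s,R=st(); print(s["ee_pos"],s["width"],s["ft_force"])
row([.503,-.334,.0062],4.0)
E
```

```text
t: 6.82
ee_pos: [0.5059, -0.3351, 0.0162]
tool_rot: [0.517, -0.517, 0.481, -0.483]
ft_force: [-0.4, 0.2, -3.1]
width: 0.0496
[ 0.50591341 -0.33512304  0.01615039] 0.04963160290660896 [-0.37949886  0.15370219 -3.10024968]
row [-0.0018  0.0133 -0.0038] [-0.0018  0.0008  0.0018] dist 0.010 turn 0.2
```

```bash
python3 -m crank '[0,0.004,0,0,0,0,-1, 0,0.007,0,0,0,0,-1, 0,0.009,0,0,0,0,-1, 0,0.0105,0,0,0,0,-1, 0,0.012,0,0,0,0,-1, 0,0.012,0,0,0,0,-1, 0,0.012,0,0,0,0,-1]'; python3 - <<'E'
from h import *
s,R=st(); print(s["ee_pos"],s["width"],s["ft_force"])
E
```

```text
t: 7.7
ee_pos: [0.5059, -0.3355, 0.0071]
tool_rot: [0.517, -0.517, 0.48, -0.484]
ft_force: [-0.7, 1.0, -2.3]
width: 0.0492
[ 0.50590747 -0.33551236  0.00707446] 0.049227226238371224 [-0.66599251  0.98326652 -2.32921014]
```

```bash
python3 -m crank '[0,0.001,0,0,0,0,-1, 0,0.002,0,0,0,0,-1, 0,0.002,0,0,0,0,-1]'; python3 -c "
from h import *
s,R=st(); print(s['ee_pos'],s['ft_force'])"
```

```text
t: 8.07
ee_pos: [0.5061, -0.3357, 0.0064]
tool_rot: [0.517, -0.517, 0.48, -0.484]
ft_force: [-1.4, 1.3, 5.7]
width: 0.049
[ 0.50607427 -0.33567294  0.00644688] [-1.39703816  1.32248855  5.73644687]
```

It's in contact with the tray floor at the predicted height. Releasing, then rising.

```bash
python3 -m crank '[0,0,0,0,0,0,0.5, 0,0,0,0,0,0,0.8, 0,0,0,0,0,0,0.8, 0,-0.02,0,0,0,0,0.8, 0,-0.06,0,0,0,0,0.8, 0,-0.12,0,0,0,0,0.8, 0,-0.18,0,0,0,0,0.41, 0,-0.18,0,0,0,0,0.41]'; python3 - <<'E'
from h import *
s,R=st(); print(s["ee_pos"],s["width"],s["ft_force"])
for n in ("side","top"):
    p,d=viewer.grab_frame(n); cv2.imwrite(f"pics/{n}4.png",p[:,:,::-1]); np.save(f"{n}4.npy",d)
c=viewer.camera_params("top");P=cloud(c,d);X,Y,Z=np.moveaxis(P,-1,0)
v,u=np.mgrid[:420,:560]; st_=(abs(u-321)<24)&(abs(v-197)<30)&(Z>.02)
Q=P[st_];print("plate",st_.sum(),np.nanmedian(Q[:,2]),cv2.minAreaRect((Q[:,:2]*1000).astype(np.float32)))
row([.597,-.0965,.14],7.0)
E
```

```text
t: 9.07
ee_pos: [0.5083, -0.3374, 0.1464]
tool_rot: [0.518, -0.517, 0.477, -0.487]
ft_force: [0.6, -0.2, -0.9]
width: 0.0602
[ 0.50829463 -0.33743147  0.14637628] 0.06022707202727365 [ 0.55643896 -0.17103363 -0.94619475]
plate 1097 0.04335536797874706 ((597.5928955078125, -96.95982360839844), (100.39852142333984, 60.46821212768555), 6.738304615020752)
row [-0.3093  0.0015  0.1436] [-0.0029 -0.0328  0.0031] dist 0.256 turn 3.0
```

View pics/side4.png

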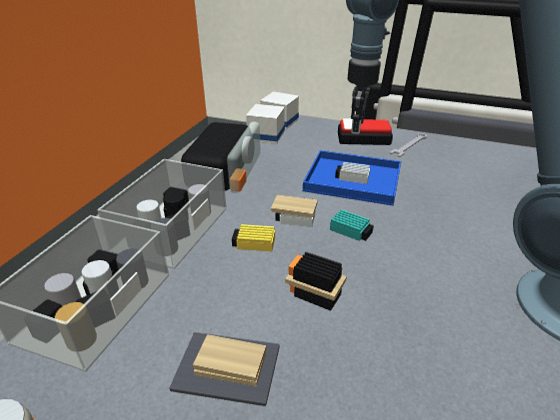

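View pics/top4.png

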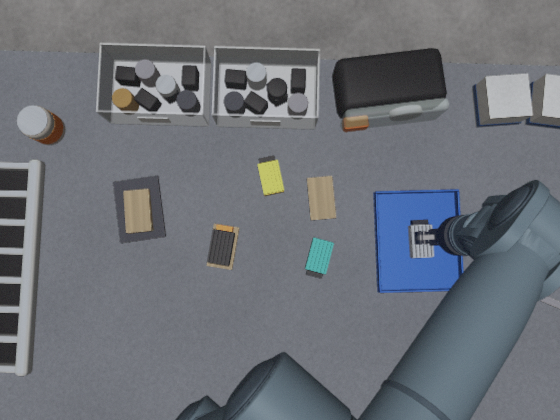

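The unit lies flat, fins up, in the tray (side (352,172), top (423,240)), and the plate hasn't moved. The plate is only 12 mm thick, so I need the true fingertip height at a 60 mm opening. I'll touch clear bench near (0.53, 0.015) lightly to get it.

```bash
python3 -c "
from h import *
row([.53,.015,.14],7.0)"
python3 -m crank '[-0.469,0,0.007,0,-0.033,0,0.41, -0.469,0,0.007,0,-0.033,0,0.41, -0.469,0,0.007,0,-0.033,0,0.41, -0.469,0,0.007,0,-0.033,0,0.41, -0.469,0,0.007,0,-0.033,0,0.41, -0.469,0,0.007,0,-0.033,0,0.41, -0.469,0,0.007,0,-0.033,0,0.41]'
python3 -c "
from h import *
row([.53,.015,.012],7.0)"
```

```text
row [-4.639e-01  4.000e-04  6.500e-02] [-0.0029 -0.0328  0.0031] dist 0.351 turn 3.0
t: 10.05
ee_pos: [0.4839, 0.0186, 0.138]
tool_rot: [-0.53, 0.531, -0.467, 0.468]
ft_force: [-0.4, -1.1, 0.6]
width: 0.0602
row [0.0121 0.168  0.0605] [0.0003 0.0031 0.0015] dist 0.134 turn 0.3
```

```bash
python3 -m crank '[0.012,0.04,0.06,0,0.003,0,0.41, 0.012,0.08,0.06,0,0.003,0,0.41, 0.012,0.12,0.06,0,0.003,0,0.41, 0.012,0.15,0.06,0,0.003,0,0.41, 0.012,0.168,0.06,0,0.003,0,0.41, 0.012,0.168,0.06,0,0.003,0,0.41, 0.012,0.168,0.06,0,0.003,0,0.41]'
python3 -m crank '[0,0.006,0,0,0,0,0.41, 0,0.008,0,0,0,0,0.41, 0,0.009,0,0,0,0,0.41, 0,0.009,0,0,0,0,0.41]'
```

```text
t: 10.92
ee_pos: [0.5327, 0.0119, 0.0143]
tool_rot: [0.529, -0.528, 0.468, -0.472]
ft_force: [-0.8, 0.4, -0.3]
width: 0.0601
t: 11.42
ee_pos: [0.5321, 0.0123, 0.0069]
tool_rot: [-0.529, 0.529, -0.468, 0.471]
ft_force: [-0.9, 0.3, -0.4]
width: 0.0603
```

```bash
python3 -m crank '[0,0.0015,0,0,0,0,0.41, 0,0.0015,0,0,0,0,0.41]';python3 -m crank '[0,0.0015,0,0,0,0,0.41, 0,0.0015,0,0,0,0,0.41]'
```

```text
t: 11.68
ee_pos: [0.532, 0.0123, 0.0056]
tool_rot: [-0.529, 0.529, -0.468, 0.471]
ft_force: [-0.3, -0.3, 0.2]
width: 0.06
t: 11.92
ee_pos: [0.532, 0.0123, 0.0045]
tool_rot: [-0.528, 0.529, -0.468, 0.471]
ft_force: [0.1, -0.2, -0.3]
width: 0.0605
```

```bash
for i in 1; do python3 -m crank '[0,0.0015,0,0,0,0,0.41, 0,0.0015,0,0,0,0,0.41]';done; python3 -m crank '[0,0.0013,0,0,0,0,0.41, 0,0.0013,0,0,0,0,0.41]'
```

```text
t: 12.18
ee_pos: [0.532, 0.0123, 0.0034]
tool_rot: [-0.529, 0.529, -0.468, 0.471]
ft_force: [-0.1, -0.7, 1.2]
width: 0.0601
t: 12.42
ee_pos: [0.532, 0.0123, 0.0024]
tool_rot: [-0.528, 0.529, -0.468, 0.471]
ft_force: [-0.4, -0.2, -0.6]
width: 0.0603
```

```bash
python3 -m crank '[0,0.0015,0,0,0,0,0.41, 0,0.0015,0,0,0,0,0.41]';python3 -m crank '[0,0.0013,0,0,0,0,0.41, 0,0.0013,0,0,0,0,0.41]'
```

```text
t: 12.68
ee_pos: [0.532, 0.0123, 0.0013]
tool_rot: [-0.529, 0.529, -0.468, 0.471]
ft_force: [0.4, -1.0, -0.8]
width: 0.0605
t: 12.92
ee_pos: [0.532, 0.0122, 0.0003]
tool_rot: [-0.529, 0.529, -0.468, 0.471]
ft_force: [0.7, -0.2, -0.4]
width: 0.0603
```

```bash
python3 -m crank '[0,0.0013,0,0,0,0,0.41, 0,0.0013,0,0,0,0,0.41]';python3 -m crank '[0,0.0013,0,0,0,0,0.41, 0,0.0013,0,0,0,0,0.41]'
```

```text
t: 13.18
ee_pos: [0.5321, 0.0123, -0.0006]
tool_rot: [-0.529, 0.529, -0.468, 0.471]
ft_force: [-0.1, -0.2, -0.3]
width: 0.0602
t: 13.42
ee_pos: [0.532, 0.0123, -0.0016]
tool_rot: [-0.529, 0.529, -0.468, 0.471]
ft_force: [0.3, 0.8, -0.1]
width: 0.0599
```

```bash
python3 -m crank '[0,0.0013,0,0,0,0,0.41, 0,0.0013,0,0,0,0,0.41]';python3 -m crank '[0,0.0013,0,0,0,0,0.41, 0,0.0013,0,0,0,0,0.41]'
```

```text
t: 13.68
ee_pos: [0.532, 0.0123, -0.0026]
tool_rot: [-0.529, 0.529, -0.468, 0.471]
ft_force: [-0.5, 0.5, 0.3]
width: 0.0599
t: 13.92
ee_pos: [0.532, 0.0122, -0.0036]
tool_rot: [-0.529, 0.529, -0.468, 0.471]
ft_force: [-0.0, -0.6, -0.1]
width: 0.0603
```

```bash
python3 -m crank '[0,0.0013,0,0,0,0,0.41, 0,0.0013,0,0,0,0,0.41]'
```

```text
t: 14.18
ee_pos: [0.532, 0.0122, -0.0046]
tool_rot: [-0.528, 0.529, -0.468, 0.471]
ft_force: [0.2, -1.2, -0.0]
width: 0.06
```

```bash
python3 -m crank '[0,0.0013,0,0,0,0,0.41, 0,0.0013,0,0,0,0,0.41]'
```

```text
t: 14.42
ee_pos: [0.5322, 0.0122, -0.005]
tool_rot: [0.529, -0.528, 0.468, -0.471]
ft_force: [-1.4, 0.1, 5.4]
width: 0.0599
```

```bash
python3 -m crank '[0,0.0013,0,0,0,0,0.41, 0,0.0013,0,0,0,0,0.41]'
```

```text
t: 14.68
ee_pos: [0.5322, 0.0123, -0.0051]
tool_rot: [0.529, -0.528, 0.468, -0.471]
ft_force: [-4.7, -1.2, 13.2]
width: 0.0602
```

Contact came at TCP z = −0.005, so the fingertips sit 5 mm behind the TCP at 60 mm opening. For the plate (z 0.032–0.044) I'll use TCP z = 0.0295, which puts the tips at about 0.0345.

```bash
python3 -m crank '[0,-0.04,0,0,0,0,1, 0,-0.1,0,0,0,0,1, 0,-0.15,0,0,0,0,1, 0,-0.15,0,0,0,0,1]';python3 -c "
from h import *
row([.5974,-.097,.11],6.95)"
```

```text
t: 15.18
ee_pos: [0.5347, 0.0123, 0.1093]
tool_rot: [0.53, -0.527, 0.466, -0.473]
ft_force: [-0.1, -0.1, -1.2]
width: 0.0853
row [0.1545 0.0005 0.0659] [-0.0063 -0.0023  0.0031] dist 0.126 turn 0.7
```

```bash
python3 -m crank '[0.077,0,0.033,0,0,0,1, 0.145,0,0.06,0,0,0,1, 0.155,0,0.065,0,0,0,1, 0.155,0,0.065,0,0,0,1, 0.155,0,0.065,0,0,0,1]';python3 -c "
from h import *
row([.5974,-.097,.05],6.95);row([.5974,-.097,.0295],6.95)"
```

```text
t: 15.8
ee_pos: [0.5926, -0.0958, 0.1058]
tool_rot: [-0.529, 0.529, -0.469, 0.47]
ft_force: [0.9, 0.2, -0.9]
width: 0.0854
row [0.0022 0.0745 0.0061] [-0.0006 -0.0015  0.0014] dist 0.056 turn 0.2
row [0.0021 0.1018 0.0061] [-0.0006 -0.0015  0.0014] dist 0.077 turn 0.2
```

```bash
python3 -m crank '[0.002,0.03,0.006,0,-0.001,0.001,1, 0.002,0.06,0.006,0,-0.001,0.001,1, 0.002,0.08,0.006,0,-0.001,0.001,1, 0.002,0.095,0.006,0,-0.001,0.001,1, 0.002,0.1,0.006,0,-0.001,0.001,1, 0.002,0.1,0.006,0,-0.001,0.001,1, 0.002,0.1,0.006,0,-0.001,0.001,1]';python3 -c "
from h import *
row([.5974,-.097,.0295],6.95)"
```

```text
t: 16.68
ee_pos: [0.5994, -0.0985, 0.0324]
tool_rot: [0.529, -0.528, 0.468, -0.471]
ft_force: [0.9, -0.2, 0.2]
width: 0.0855
row [-0.0024  0.0038 -0.0024] [-0.0027 -0.0013  0.0015] dist 0.004 turn 0.3
```

```bash
python3 -m crank '[-0.0024,0.0035,-0.0024,-0.0025,-0.001,0.0015,1, -0.0024,0.0035,-0.0024,-0.0025,-0.001,0.0015,1, -0.0024,0.0035,-0.0024,-0.0025,-0.001,0.0015,1]';python3 -c "
from h import *
row([.5974,-.097,.0295],6.95)"
```

```text
t: 17.05
ee_pos: [0.5967, -0.0968, 0.029]
tool_rot: [-0.529, 0.529, -0.469, 0.469]
ft_force: [0.5, -1.0, 0.4]
width: 0.0854
row [ 0.0004 -0.0006  0.0009] [ 0.0006 -0.0003 -0.0003] dist 0.001 turn 0.1
```

```bash
python3 -m crank '[0,-0.0005,0.001,0,0,0,0.5, 0,-0.0005,0.001,0,0,0,-1, 0,-0.0005,0.001,0,0,0,-1, 0,-0.0005,0.001,0,0,0,-1, 0,-0.0005,0.001,0,0,0,-1]';python3 - <<'E'
from h import *
s,R=st(); print(s["ee_pos"],s["width"],s["ft_force"])
row([.597,-.097,.15],6.95)
E
```

```text
t: 17.68
ee_pos: [0.5981, -0.0969, 0.03]
tool_rot: [0.529, -0.529, 0.469, -0.469]
ft_force: [0.2, -0.2, 5.7]
width: 0.0584
[ 0.59814149 -0.09687579  0.03001057] 0.05837713788973634 [ 0.20894637 -0.20601424  5.72575908]
row [-0.     -0.16   -0.0015] [-0.0003 -0.0003  0.    ] dist 0.120 turn 0.0
```

```bash
python3 -m crank '[0,-0.006,0,0,0,0,-1, 0,-0.015,0,0,0,0,-1, 0,-0.03,0,0,0,0,-1, 0,-0.07,0,0,0,0,-1, 0,-0.12,0,0,0,0,-1, 0,-0.16,0,0,0,0,-1, 0,-0.16,0,0,0,0,-1]';python3 - <<'E'
from h import *
s,R=st(); print(s["ee_pos"],s["width"],s["ft_force"])
p,d=viewer.grab_frame("side"); cv2.imwrite("pics/s5.png",cv2.resize(p[100:260,230:370,::-1],None,fx=3.7,fy=3.7))
row([.556,.3356,.15],6.6)
E
```

```text
t: 18.55
ee_pos: [0.5999, -0.0974, 0.153]
tool_rot: [0.53, -0.528, 0.467, -0.471]
ft_force: [0.9, -0.6, -0.1]
width: 0.0581
[ 0.59989538 -0.09736301  0.15298004] 0.05814104807500174 [ 0.8830334  -0.62570396 -0.12214748]
row [-0.5795  0.0008  0.0131] [-0.0013  0.0036  0.0004] dist 0.435 turn 0.3
```

View pics/s5.png

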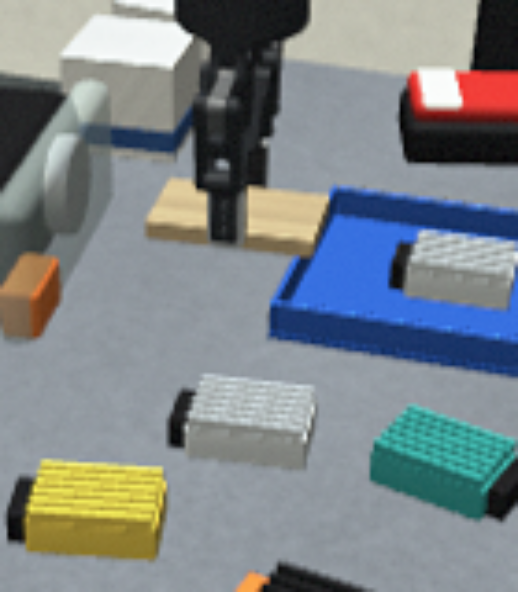

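```bash
python3 -m crank '[-0.07,0,0.0016,0,0.0005,0,-1, -0.15,0,0.0034,0,0.001,0,-1, -0.23,0,0.005,0,0.0015,0,-1, -0.31,0,0.007,0,0.002,0,-1, -0.39,0,0.009,0,0.0025,0,-1, -0.46,0,0.0105,0,0.003,0,-1, -0.53,0,0.012,0,0.0035,0,-1, -0.57,0,0.013,0,0.0035,0,-1]';python3 -m crank '[-0.006,0.03,0,0,0,0,-1, -0.008,0.06,0,0,0,0,-1, -0.008,0.06,0,0,0,0,-1, -0.008,0.06,0,0,0,0,-1]';python3 -c "
from h import *
row([.5567,.3357,.1],6.6);row([.5567,.3357,.045],6.6)"
```

```text
t: 19.6
ee_pos: [0.5785, 0.2031, 0.1492]
tool_rot: [0.559, -0.54, 0.458, -0.431]
ft_force: [0.2, -0.4, 0.4]
width: 0.0578
t: 20.1
ee_pos: [0.5779, 0.2074, 0.1057]
tool_rot: [0.561, -0.541, 0.457, -0.429]
ft_force: [0.4, 0.1, 0.2]
width: 0.0579
row [-0.1725  0.0162  0.0093] [ 0.0031  0.0647 -0.0316] dist 0.130 turn 6.5
row [-0.1688  0.0894  0.0094] [ 0.0031  0.0647 -0.0316] dist 0.143 turn 6.5
```

```bash
python3 -c "
from h import *
s,R=st();print(s['q'].round(3),s['ee_pos'],s['joint_velocities'].round(3));print(R.as_matrix().round(3))"
```

```text
[ 0.216  0.515 -0.037  1.022  0.05   3.141] [0.57787254 0.20744708 0.1056832 ] [ 0.004 -0.009  0.013 -0.002  0.001  0.003]
[[ 0.215 -0.013  0.977]
 [-0.975  0.048  0.215]
 [-0.05  -0.999 -0.002]]
```

Joint 6 has reached its 3.14 limit and the tool has tilted slightly. I'll give the wrist a half turn, which leaves the grasp and the plate's outline the same, at this safe height before going to the pile.

```bash
python3 -m crank '[0,0,0,0,-0.1,0,-1, 0,0,0,0,-0.2,0,-1, 0,0,0,0,-0.3,0,-1, 0,0,0,0,-0.4,0,-1, 0,0,0,0,-0.5,0,-1, 0,0,0,0,-0.6,0,-1, 0,0,0,0,-0.7,0,-1, 0,0,0,0,-0.8,0,-1]';python3 -c "
from h import *
s,R=st();print(s['q'].round(3),s['ee_pos'],s['width']);print(R.as_matrix().round(3))
G=goal_rot(6.6,1);print((R.inv()*G).as_rotvec()/(np.pi/2)); G=goal_rot(6.6,-1);print((R.inv()*G).as_rotvec()/(np.pi/2))
row([.5567,.3357,.11],6.6)"
```

```text
t: 21.1
ee_pos: [0.5784, 0.2079, 0.1066]
tool_rot: [0.723, -0.689, 0.037, -0.028]
ft_force: [0.2, -0.2, -0.7]
width: 0.058
[ 0.217  0.514 -0.036  1.022  0.05   1.879] [0.5784304  0.2079105  0.10658985] 0.05801734942125279
[[ 0.996 -0.011  0.092]
 [-0.091  0.049  0.995]
 [-0.016 -0.999  0.047]]
[-0.03058118 -1.13129803  0.01962951]
[-0.01855115  0.86824788 -0.02890117]
row [-0.0444  0.0041  0.167 ] [-0.0186  0.8682 -0.0289] dist 0.130 turn 78.2
```

```bash
python3 -m crank '[-0.005,0,0.02,-0.003,-0.1,0.003,-1, -0.01,0,0.04,-0.006,-0.2,0.005,-1, -0.015,0,0.06,-0.009,-0.3,0.007,-1, -0.02,0,0.08,-0.012,-0.4,0.009,-1, -0.027,0,0.1,-0.015,-0.5,0.01,-1, -0.033,0,0.12,-0.018,-0.6,0.012,-1, -0.04,0,0.15,-0.021,-0.7,0.014,-1, -0.044,0,0.167,-0.024,-0.8,0.016,-1]';python3 -c "
from h import *
s,R=st();print(s['q'].round(3),s['ee_pos'],s['width']);row([.5567,.3357,.11],6.6)"
```

```text
t: 22.1
ee_pos: [0.5574, 0.3369, 0.1131]
tool_rot: [0.595, -0.585, -0.387, 0.392]
ft_force: [0.8, -0.2, -1.0]
width: 0.0579
[0.44  0.592 0.116 1.104 0.012 0.845] [0.55737884 0.33686735 0.11313185] 0.05791692843769113
row [-0.0018  0.0042  0.0002] [-0.0093 -0.3307  0.0032] dist 0.003 turn 29.8
```

```bash
python3 -m crank '[-0.001,0,0,-0.003,-0.1,0.001,-1, -0.001,0,0,-0.006,-0.2,0.002,-1, -0.001,0,0,-0.009,-0.29,0.003,-1, -0.001,0,0,-0.009,-0.331,0.003,-1, -0.001,0,0,-0.009,-0.331,0.003,-1, -0.001,0,0,-0.009,-0.331,0.003,-1]';python3 -c "
from h import *
s,R=st();print(s['q'].round(3),s['ee_pos'],s['width']);row([.5553,.3355,.065],6.6)"
```

```text
t: 22.85
ee_pos: [0.5567, 0.335, 0.1122]
tool_rot: [0.472, -0.472, -0.526, 0.527]
ft_force: [-0.3, -0.2, -0.4]
width: 0.0581
[4.440e-01 5.830e-01 9.900e-02 1.088e+00 1.000e-03 3.350e-01] [0.55669559 0.33502844 0.11219957] 0.058110034185139804
row [0.0008 0.0629 0.0017] [-0.0013 -0.004  -0.0001] dist 0.047 turn 0.4
```

```bash
python3 -m crank '[0.001,0.02,0.0017,-0.001,-0.004,0,-1, 0.001,0.04,0.0017,-0.001,-0.004,0,-1, 0.001,0.063,0.0017,-0.001,-0.004,0,-1, 0.001,0.065,0.0017,-0.001,-0.004,0,-1, 0.001,0.065,0.0017,-0.001,-0.004,0,-1]';python3 - <<'E'
from h import *
s,R=st();print(s['ee_pos'],s['width']); row([.5553,.3355,.06],6.6)
M=R.as_matrix(); a=np.degrees(np.arctan2(-M[0,0],M[1,0])); print("yaw",a, "tilt",M[2].round(4))
for n in ("side","top"):
    p,d=viewer.grab_frame(n); cv2.imwrite(f"pics/{n}6.png",p[:,:,::-1]); np.save(f"{n}6.npy",d)
p=cv2.imread("pics/side6.png");cv2.imwrite("pics/side6c.png",cv2.resize(p[300:410,160:300],None,fx=5.5,fy=5.4))
p=cv2.imread("pics/top6.png");cv2.imwrite("pics/top6c.png",cv2.resize(p[160:260,90:210],None,fx=6,fy=6))
E
```

```text
t: 23.48
ee_pos: [0.5545, 0.3355, 0.0623]
tool_rot: [0.47, -0.47, -0.527, 0.529]
ft_force: [0.1, 0.8, -0.5]
width: 0.0584
[0.55445901 0.33547662 0.06228448] 0.05842632765588092
row [-0.0001  0.003  -0.0011] [-0.0014  0.0008 -0.0005] dist 0.002 turn 0.2
yaw 6.66948773181211 tilt [-8.0e-04 -1.0e+00  2.2e-03]
```

View pics/side6c.png

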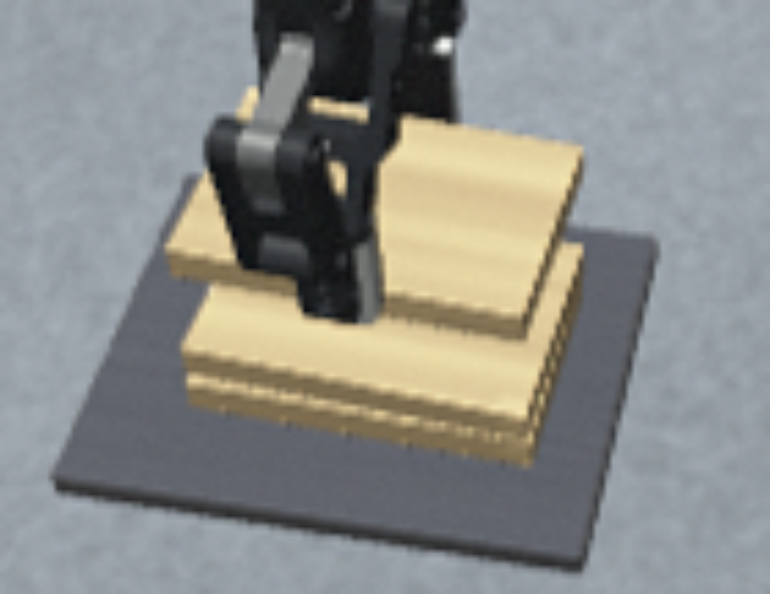

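View pics/top6c.png

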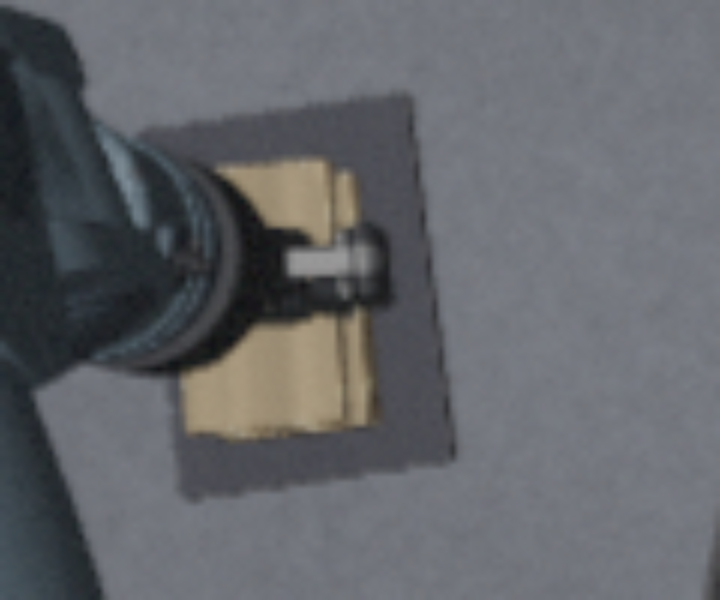

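```bash
python3 - <<'E'
from h import *
c=viewer.camera_params("side")
sx,sy=770/140,594/110
f=lambda a: np.array([[x/sx-.5+160,y/sy-.5+300] for x,y in a])
def fit(C,z,ids):
    W=np.array([onplane(c,u,v,z) for u,v in C])[:,:2]
    L=np.array([[50,30],[50,-30],[-50,-30],[-50,30]])[ids]/1000.
    # rigid fit
    lc,wc=L.mean(0),W.mean(0); H=(L-lc).T@(W-wc); a=np.arctan2(H[0,1]-H[1,0],H[0,0]+H[1,1])
    R=np.array([[np.cos(a),-np.sin(a)],[np.sin(a),np.cos(a)]]); t=wc-R@lc
    print(np.degrees(a).round(2),t.round(4),"resid mm",((L@R.T+t-W)*1000).round(1).tolist())
# crop order: +x is left in the picture, +y is toward the camera (front)
fit(f([(168,250),(250,88),(583,148),(523,318)]),.0763,[0,1,2,3])
fit(f([(183,352),(583,243),(528,418)]),.034,[0,2,3])
p=cv2.imread("pics/side0.png");cv2.imwrite("pics/side0p.png",cv2.resize(p[300:410,160:300],None,fx=5.5,fy=5.4))
E
```

```text
6.59 [0.5537 0.3362] resid mm [[0.8, 0.4], [0.2, -0.0], [-0.5, -0.5], [-0.5, 0.1]]
7.45 [0.5544 0.3372] resid mm [[0.7, 0.4], [-0.5, 0.1], [-0.1, -0.5]]
```

View pics/side0p.png

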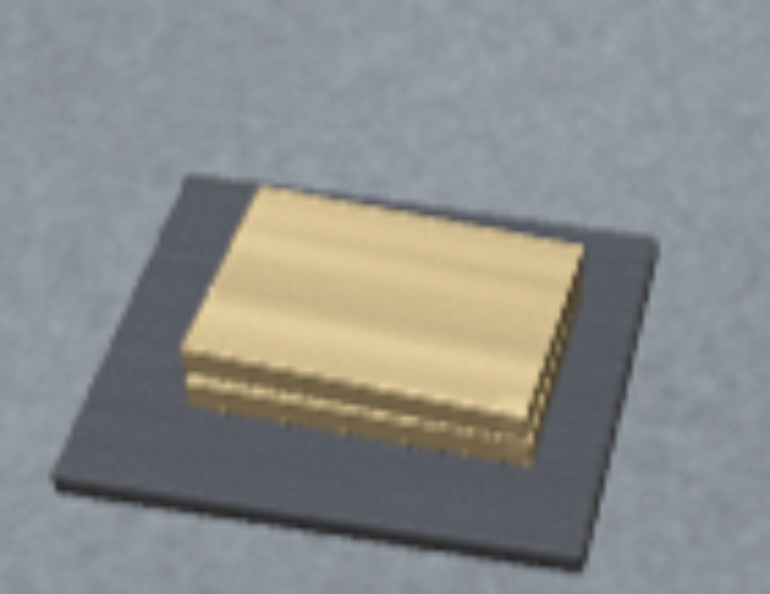

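```bash
cat > ef.py <<'E'
from h import *
from scipy.optimize import least_squares
def edgefit(img,cn,z,pose,edges,ch="rb",rng=5.0,verb=True):
    """edges: list of (name,lo,hi): name '+x','-x','+y','-y'; lo..hi mm along the edge"""
    c=viewer.camera_params(cn); im=cv2.imread(img).astype(np.float32)
    g=im[...,2]-im[...,0] if ch=="rb" else im.sum(2)/3
    pose=np.array(pose,float)
    for it in range(3):
        a=np.radians(pose[2]);R=np.array([[np.cos(a),-np.sin(a)],[np.sin(a),np.cos(a)]])
        obs=[]
        for e,lo,hi in edges:
            n=np.array([1,0.]) if e[1]=='x' else np.array([0,1.]); n=n*(1 if e[0]=='+' else -1); h=50 if e[1]=='x' else 30
            t=np.array([n[1],n[0]]) ; t=abs(t)
            prof_s=np.arange(-rng,rng+.01,.2); ok=[]
            for s in np.arange(lo,hi+.1,2.):
                L=(n*(h+prof_s[:,None])+t*s)/1000
                W=np.c_[L@R.T+pose[:2],np.full(len(L),z)]; uv=proj(c,W).astype(np.float32)
                p=cv2.remap(g,uv[:,0].reshape(-1,1),uv[:,1].reshape(-1,1),cv2.INTER_LINEAR).ravel()
                d=np.abs(np.gradient(cv2.GaussianBlur(p.reshape(-1,1),(1,1),0).ravel())); k=d.argmax()
                w=slice(max(0,k-8),k+9); ok.append((s,(d[w]*prof_s[w]).sum()/d[w].sum(),d.max()))
            ok=np.array(ok); m=np.median(ok[:,1]); k=abs(ok[:,1]-m)<1.2
            obs.append((n*h,t,n,ok[k]))
        A=[];b=[]
        for c0,t,n,o in obs:
            for s,r,_ in o:
                pt=(c0+t*s); A.append([n[0],n[1],n@np.array([-pt[1],pt[0]])]); b.append(r)
        A=np.array(A);b=np.array(b)
        sol=least_squares(lambda x:A@x-b,[0,0,0],loss="soft_l1",f_scale=.5).x
        pose[:2]+=R@sol[:2]/1000; pose[2]+=np.degrees(sol[2])
    if verb:
        print(img,cn,pose.round(4),"rms %.2f"%np.sqrt(np.mean((A@sol-b)**2)),[ (e[0],len(o[3]),round(float(np.median(o[3][:,1])),2)) for e,o in zip(edges,obs)])
    return pose
E
python3 - <<'E'
from ef import *
full=[('+x',-26,26),('-x',-26,26),('+y',-45,45),('-y',-45,45)]
edgefit("pics/top0.png","top",.034,[.556,.3356,6.6],full)
edgefit("pics/side0.png","side",.034,[.5545,.337,6.6],full,)
edgefit("pics/side0.png","side",.034,[.5545,.337,6.6],full,"g")
edgefit("pics/top4.png","top",.044,[.5974,-.097,7],full)
edgefit("pics/side4.png","side",.044,[.5974,-.097,7],full)
edgefit("pics/side4.png","side",.044,[.5974,-.097,7],full,"g")
z=.0623+.002+.012
edgefit("pics/side6.png","side",z,[.5537,.3362,6.6],[('-x',-26,26),('-y',-40,0),('+y',-45,-20),('+y',20,45),('+x',-26,15)])
edgefit("pics/side6.png","side",z,[.5537,.3362,6.6],[('-x',-26,26),('-y',-40,0),('+y',-45,-20),('+y',20,45),('+x',-26,15)],"g")
E
```

```text
pics/top0.png top [0.5564 0.3345 5.7522] rms 1.62 [('+x', 24, 1.02), ('-x', 21, 0.77), ('+y', 40, 0.79), ('-y', 25, 2.64)]
pics/side0.png side [0.5546 0.337  6.3029] rms 0.43 [('+x', 27, -0.01), ('-x', 17, 0.14), ('+y', 45, 0.25), ('-y', 46, 0.19)]
pics/side0.png side [0.5546 0.3371 6.4573] rms 0.34 [('+x', 27, -0.13), ('-x', 26, -0.19), ('+y', 46, -0.01), ('-y', 44, 0.17)]
pics/top4.png top [ 0.5977 -0.0972  6.707 ] rms 0.55 [('+x', 25, 0.08), ('-x', 26, 0.04), ('+y', 46, 0.09), ('-y', 45, 0.15)]
pics/side4.png side [ 0.5953 -0.0959  6.6367] rms 0.63 [('+x', 26, 0.21), ('-x', 27, 0.31), ('+y', 21, 0.88), ('-y', 33, -0.4)]
pics/side4.png side [ 0.5958 -0.0959  6.6754] rms 0.60 [('+x', 26, -0.1), ('-x', 25, -0.32), ('+y', 16, 0.43), ('-y', 20, 0.2)]
pics/side6.png side [0.5538 0.3362 6.4901] rms 0.51 [('-x', 21, 0.09), ('-y', 21, 0.37), ('+y', 13, 0.18), ('+y', 10, 0.45), ('+x', 8, 0.21)]
pics/side6.png side [0.5541 0.3361 6.5662] rms 0.44 [('-x', 27, -0.08), ('-y', 21, 0.09), ('+y', 13, -0.18), ('+y', 7, -0.02), ('+x', 6, -0.37)]
```

```bash
python3 -c "
from h import *
row([.5553,.3361,.036],6.5)"; python3 -m crank '[0.0005,0.01,-0.001,-0.001,0.002,0,-1, 0.0005,0.02,-0.001,-0.001,0.002,0,-1, 0.0005,0.028,-0.001,-0.001,0.002,0,-1, 0.0005,0.034,-0.001,-0.001,0.002,0,-1, 0.0005,0.034,-0.001,-0.001,0.002,0,-1, 0.0005,0.034,-0.001,-0.001,0.002,0,-1]';python3 - <<'E'
from ef import *
s,R=st();print(s['ee_pos'],s['width'],s["ft_force"]); row([.5553,.3361,.036],6.5)
for n in ("side","top"):
    p,d=viewer.grab_frame(n); cv2.imwrite(f"pics/{n}7.png",p[:,:,::-1])
p=cv2.imread("pics/side7.png");cv2.imwrite("pics/side7c.png",cv2.resize(p[300:410,160:300],None,fx=5.5,fy=5.4))
z=s["ee_pos"][2]+.014
for ch in("rb","g"): edgefit("pics/side7.png","side",z,[.5546,.337,6.6],[('-x',-26,26),('-y',-40,0),('+y',-45,-20),('+y',20,45),('+x',-26,15)],ch)
E
```

```text
row [ 0.0004  0.0363 -0.0003] [-0.0003  0.0019 -0.0001] dist 0.027 turn 0.2
t: 24.32
ee_pos: [0.5554, 0.3361, 0.0373]
tool_rot: [0.471, -0.471, -0.527, 0.528]
ft_force: [0.1, -0.6, 0.2]
width: 0.0582
[0.55544279 0.3360704  0.03730105] 0.05821027673287242 [ 0.08635467 -0.63580489  0.22304064]
row [0.0001 0.0017 0.0002] [ 0.0001 -0.0001 -0.0003] dist 0.001 turn 0.0
pics/side7.png side [0.5536 0.3368 6.8112] rms 1.62 [('-x', 13, 0.89), ('-y', 21, 0.15), ('+y', 13, 0.58), ('+y', 5, 0.15), ('+x', 14, 3.6)]
pics/side7.png side [0.555  0.3367 6.2431] rms 0.40 [('-x', 14, -0.14), ('-y', 21, 0.03), ('+y', 13, 0.03), ('+y', 6, 0.01), ('+x', 10, -0.04)]
```

View pics/side7c.png

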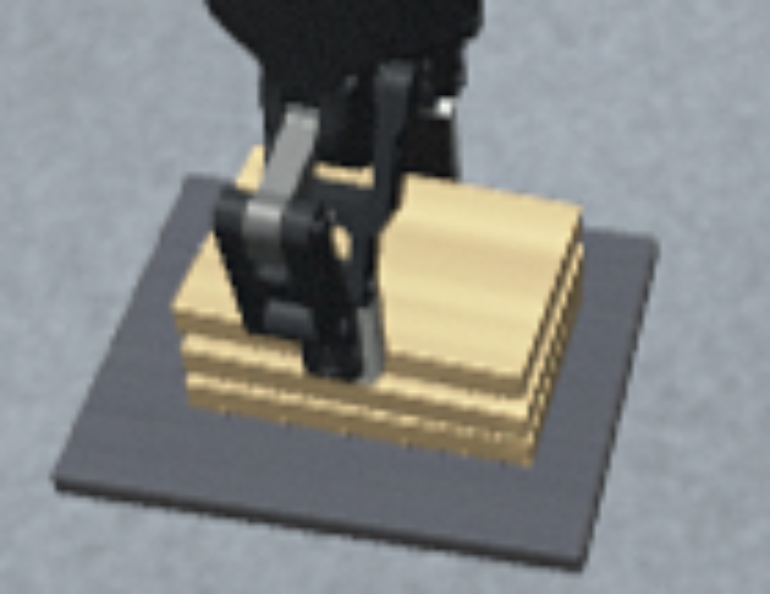

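Only 0.4 mm and 0.2° separate the held plate from the pile. Lowering to contact.

```bash
python3 -m crank '[0,0.002,0,0,0,0,-1, 0,0.004,0,0,0,0,-1, 0,0.0055,0,0,0,0,-1, 0,0.0055,0,0,0,0,-1]'; python3 -m crank '[0,0.0013,0,0,0,0,-1, 0,0.0013,0,0,0,0,-1]'
```

```text
t: 24.92
ee_pos: [0.5551, 0.3359, 0.0328]
tool_rot: [0.471, -0.471, -0.527, 0.528]
ft_force: [0.0, -0.2, -1.2]
width: 0.0581
t: 25.18
ee_pos: [0.5554, 0.336, 0.0321]
tool_rot: [0.471, -0.471, -0.527, 0.528]
ft_force: [-0.5, 0.2, 0.1]
width: 0.0586
```

```bash
python3 -m crank '[0,0.0008,0,0,0,0,-1, 0,0.0008,0,0,0,0,-1]'
```

```text
t: 25.42
ee_pos: [0.5554, 0.336, 0.032]
tool_rot: [0.471, -0.471, -0.527, 0.528]
ft_force: [-1.6, -1.3, 5.0]
width: 0.0582
```

Contact came at the predicted height. Releasing.

```bash
python3 -m crank '[0,0,0,0,0,0,0.6, 0,0,0,0,0,0,0.9, 0,0,0,0,0,0,0.9, 0,-0.02,0,0,0,0,0.9, 0,-0.06,0,0,0,0,0.9, 0,-0.13,0,0,0,0,0.9, 0,-0.2,0,0,0,0,0.9]'; python3 -m crank '[0,-0.06,-0.1,0,0,0,0.9, 0.07,-0.06,-0.2,0,0,0,0.9, -0.14,-0.06,-0.2,0,0,0,0.9, -0.2,-0.06,-0.2,0,0,0,0.9, -0.25,-0.06,-0.2,0,0,0,0.9, -0.25,-0.06,-0.2,0,0,0,0.9]'; python3 - <<'E'
from ef import *
s,R=st(); print(s["ee_pos"],s["ft_force"])
for n in ("side","top"):
    p,d=viewer.grab_frame(n); cv2.imwrite(f"pics/{n}8.png",p[:,:,::-1]); np.save(f"{n}8.npy",d)
p=cv2.imread("pics/side8.png");cv2.imwrite("pics/side8c.png",cv2.resize(p[300:410,160:300],None,fx=5.5,fy=5.4))
edgefit("pics/side8.png","side",.046,[.5546,.337,6.6],[('+x',-26,26),('-x',-26,26),('+y',-45,45),('-y',-45,45)],"g")
E
```

```text
t: 26.3
ee_pos: [0.5551, 0.336, 0.1839]
tool_rot: [-0.471, 0.471, 0.528, -0.527]
ft_force: [0.8, 0.0, -0.1]
width: 0.0812
t: 27.05
ee_pos: [0.7265, 0.1629, 0.2277]
tool_rot: [-0.471, 0.472, 0.527, -0.527]
ft_force: [0.7, 0.1, 0.2]
width: 0.0812
[0.72653548 0.16288296 0.22770641] [0.65276918 0.0903342  0.16941946]
pics/side8.png side [0.5552 0.3364 6.0831] rms 0.34 [('+x', 27, -0.1), ('-x', 27, 0.01), ('+y', 46, 0.06), ('-y', 46, -0.07)]
```

View pics/side8c.png

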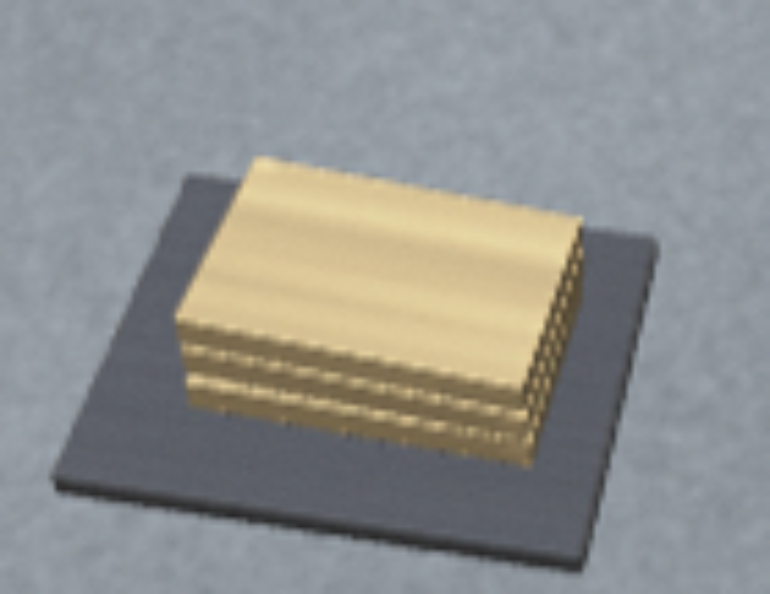

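View pics/top8.png

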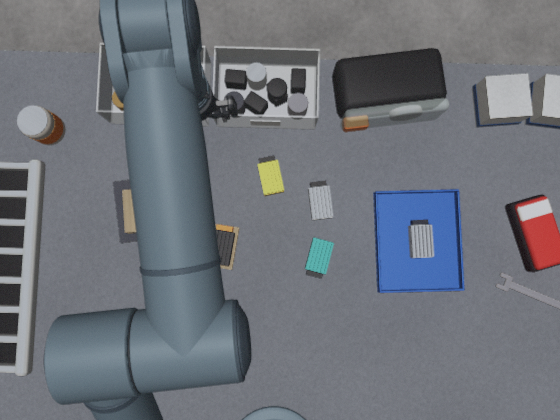

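View pics/side8.png

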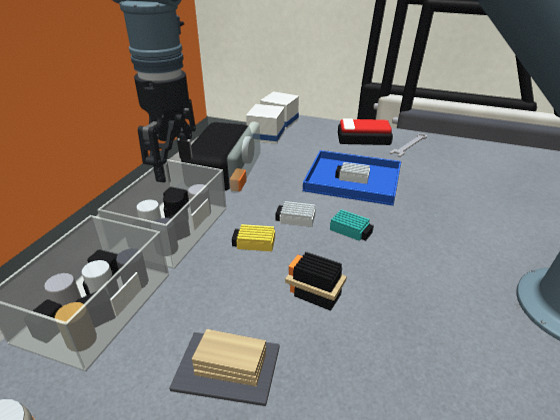

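```bash
python3 -m crank '[0,0,0,0,0,0,0.9, 0,0,0,0,0,0,0.9]'; python3 -c "
from station import ctrl
print(ctrl.close_job())"
```

```text
t: 27.4
ee_pos: [0.7251, 0.1685, 0.227]
tool_rot: [-0.47, 0.47, 0.528, -0.528]
ft_force: [0.3, -0.3, 0.0]
width: 0.0808
the job is handed in; nothing more can be done
None
```

The silver unit is in the blue tray and the spacer is on top of the spare pile. I handed the job in at about 27 s of the 53 s allowed, and no verdict was reported.

- **Silver unit:** it lies flat, fins up, near the middle of the tray. I lowered it until the wrist felt light contact (about 6 N), then released it.
- **Spacer:** I lowered it until light contact (about 5 N), at the height expected for the pile. In the side camera it ended within about 0.9 mm and 0.4° of where the pile's top plate was measured at the start. The plates beneath look unmoved.
- **Robot at the end:** the gripper was open and in free air, with wrist force near zero.

Some things did not go smoothly or did not fully agree:
- **Wrist limit:** joint 6 reached the end of its range while carrying the spacer. I gave the wrist a half turn at a safe height before going on.
- **Mistyped moves:** one or two shift values were entered wrongly. They only moved the gripper through free air, ending above the storage boxes behind the work area.
- **Bench touch:** I pressed the fingertips on clear bench at up to 13 N to find their true height for the thin plate.
- **Camera disagreement:** the two cameras differ by about 1–2 mm in absolute position. I also discarded one top-view fit of the pile as unreliable, so I checked alignment by comparing positions within the side camera only. The arm blocked the top view of the finished pile.

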